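# Lock the basin service hatch with its key

## Robot

A 6-joint arm with a two-finger parallel gripper is mounted at the origin on the work surface. World frame = base frame: x ahead of the robot, y to its left, z up, the work surface at z = 0. Lengths are in m, angles in degrees, forces in N, time in s.
With the tool pointing down it reaches from about 0.325 to 0.9 m from the base axis. Payload 6.1 kg.
Tool frame: the origin (TCP) lies on the front face of the gripper's body, between the roots of the fingers; the fingertips stand 70 mm ahead of it and the grasp point (between the pads) lies 51 mm ahead of it; z points along the fingers, y is the line along which they close (so a half turn about z gives the same grasp; the last joint's range is limited). The gripper opens to 87 mm and grips with 3 to 60 N. Pads are 19 mm wide; open, the fingers measure 117 mm over their backs; the gripper's body (75 mm by 190 mm) begins 51 mm behind the grasp point.
Start: joints at [-76.61, 12.628, 87.462, -0, 79.91, -7.225], TCP at [0.22, -0.585, 0.292] pointing down, gripper open.
Joint ranges: [-170.65, 170.65], [-52.31, 119.04], [5.05, 147.46], [-71.25, 251.25], [11.57, 151.72], [-153.62, 153.62]. Speed limits (degrees/s): [147.25, 147.25, 172.46, 180, 180, 180].

## Interface

Orientations are given as a 3x3 rotation matrix whose columns are the frame's x, y, z axes.
In Python, from plant import bot gives the robot as it stands.
- The arm moves only by the shell command python3 -m pendant 'ROWS' [FORCE]. ROWS is JSON, a list of rows, each a list of 3 entries, a list of its own where there are three numbers: the shift along the tool's x, y, z as a fraction of full scale, then the turn, a rotation vector about the tool's x, y, z as a fraction of full scale, then the closure, from -1 (fully open) to 1 (shut). In form: [[[tx, ty, tz], [ax, ay, az], fingers], ...]. A call has 1 to 12 rows; each row is the pose to reach, as a shift and turn from the pose commanded when the call began, along the tool's axes at that moment, turning the shorter way round; what a row does not reach only later rows make up. Full scale, the value 1, is 0.6 m for a shift and pi rad for a turn. A row lasts 1/8 s, in which the tool goes at most 62.5 mm and 10.7 degrees, less where a joint would pass 70% of its speed; a pose out of reach is approached as far as the arm can. A call with a number of a shift or a turn outside -1 to 1 is refused whole. A call with a gripper value outside its range is refused whole. The fingers move at their own pace and stop on an object; FORCE is the grip in N (left out, the last holds). Time passes only in rows, so rows that repeat a pose let the fingers close. It gives the time, the measured TCP pose, the force, the opening and the grip force at its end, in the units of the state.
- bot.read_state(): the state, without advancing time (a new reading comes with each control period).
- bot.snapshot(name): name is "side" or "top"; returns (picture, depth): 480x640x3 uint8, red, green, blue; 480x640 float32, m along the optical axis (not along the pixel's ray), 0 where there is no reading.
- bot.camera_model(name): a dict with "mtx" (3x3 intrinsics, pixels), "dist" ([k1, k2, p1, p2, k3] as OpenCV has them; the pictures are not rectified), "T" (4x4, takes a point from camera to world coordinates). Camera axes: x right, y down, z forward; pixel columns grow to the right and rows downward; lengths in m; the calibration is good to about 2 mm. A picture is of the moment at which its call begins. camera_model takes no time and is no camera call.
- bot.close_job(): hands the job in; it is judged then, once.
Trained networks look in the newest picture that a camera, given by its name, has taken for a name from the list of things; names that differ only in an ending like _2 or _b are one class to them, and where a whole thing is asked for, a point or a joint stands for the part that bears it (a point fixed in the world has none). Each returns a list of dicts, best first, with "score" (0 to 1); they miss things now and then, are a little off and sometimes report something else, mostly with a low value. They report only what shows in the picture. A call takes as long as a camera call. They do not tell look-alikes from the thing itself.
- bot.find_in(camera, query): "pixel" ([column, row] in pixels, amid what is visible of it).
- bot.landmark_of(camera, query): "pixel" ([column, row] in pixels: a listed point, or the origin of a listed thing).
The state is a dict: "time": time; "joint_positions": joint angles; "dq": joint speeds; "effort": joint torques, N m; "position": TCP position; "eef_rot": TCP orientation; "ft_force": force on the tool from outside, world axes, zero at the start; "torque": the same for the moment, N m; "finger_gap": finger opening in m; "gripper_force": force on a finger pad.
Only numpy, scipy, OpenCV 4.12 (cv2) and the standard library are available. Lean on these libraries where they do the work, as an engineer would, in place of code of your own. Each camera call takes 0.05 s, during which the arm holds its last target. There are 200 camera calls.

## Task

The small service hatch on the tiled ledge is closed but its two quarter-turn screws are still open. Using the orange-handled key from its rubber coaster (not the fingers), turn both screws clockwise as far as they go, so that each blue bar lines up with the green strokes beside it, then stand the key upright on the rubber coaster again and let go. Leave the other bathroom things where they are.

Things in the scene. Friction and masses are not known exactly. Their poses are not given: they have to be found in the camera images.
- hatch: Low hatch fixed to the ledge: white frame 130 (x) by 220 (y) mm, grey cover, its top 14 mm above the ledge. Origin: centre of the underside; z up. Two captive screws at y = +60 mm (screw_a) and -60 mm (screw_b), x = 0. Green strokes along its x axis beside each screw show where the bar points when locked. Place and yaw vary; may be left or right of the coaster.
- screw_a: Captive screw at y = +60 mm of the hatch: aluminium disc, 42 mm diameter, 5 mm thick, raised blue bar across it, 32 mm long, 6 mm thick, rounded top 20 mm above the origin. Origin: on the turning axis, on the cover's top. x along the bar, z up. Turns about z only; friction 0.04 N m, stays where left.
- screw_a_top (a point): Top centre of screw_a's bar, 34 mm above the ledge; x along the bar. The screw turns between two hard stops: bar along the hatch's y (open) and, a quarter turn clockwise from above, bar along the hatch's x (locked, in line with the green strokes). It starts 0.25 to 0.7 rad clockwise from open.
- screw_b: Captive screw at y = -60 mm of the hatch: aluminium disc, 42 mm diameter, 5 mm thick, raised blue bar across it, 32 mm long, 6 mm thick, rounded top 20 mm above the origin. Origin: on the turning axis, on the cover's top. x along the bar, z up. Turns about z only; friction 0.04 N m, stays where left.
- screw_b_top (a point): Top centre of screw_b's bar, 34 mm above the ledge; x along the bar. The screw turns between two hard stops: bar along the hatch's y (open) and, a quarter turn clockwise from above, bar along the hatch's x (locked, in line with the green strokes). It starts 0.25 to 0.7 rad clockwise from open.
- key: Loose upright key, 0.1 to 0.2 kg, 78 mm high; origin: centre of its underside. Steel foot 36 (x) by 35 (y) mm; a channel along x in its underside, open-ended, 9 mm wide (mouth flared to 17 mm), 18 mm deep, straddles a screw's bar (play 1.5 mm each side, 0.1 rad in turning); the foot then rests on the screw's disc, 5 mm above the screw's origin. A half turn changes nothing.
- key_grip (a point): Middle of the key's orange flat handle, 56 mm above the key's origin, same axes: handle 36 mm wide along x, 16 mm thick along y, 44 mm tall (34 to 78 mm above the underside). Grip it across the 16 mm. Below it: stem of 18 mm diameter and a steel disc of 48 mm diameter, 18 to 24 mm up.
- coaster: Fixed round black rubber coaster, 100 mm diameter, 5 mm thick, lying on the ledge; origin: centre of its underside. The key starts standing on it and must end there.
- pill_jar: Loose closed ceramic jar, 60 mm diameter, 65 mm high, bystander; origin: centre of its underside.
- file_case: Loose aluminium nail file case, 28 by 140 (y) by 12 mm, bystander; origin: centre of its underside.
- comb: Loose grey plastic comb, 33 by 160 (y) by 6 mm, bystander; origin: underside.
- lotion: Loose green bottle, 56 mm diameter, 140 mm high, bystander; origin: centre of its underside.
- soap_dish: Loose blue soap dish with a yellow soap, 90 by 130 by 28 mm, bystander; origin: centre of its underside.
- brush_cup: Loose frosted glass cup with two toothbrushes, 74 mm diameter, 168 mm high with the brushes, inside the mirrored cabinet on the left, bystander; origin: centre of its underside.
Things that resemble listed ones, but are neither listed nor needed, are in the scene too. Of the things that look like the key, the smallest one is meant.

How it is judged (in metres and radians):
On the way:
1. both screws are turned clockwise to their locked stop (angle between the x axis of each of screw_a, screw_b and the x axis of hatch, either way round below 0.15 rad), for 0.2 s.
At the end, for the whole second after the job is handed in: Both screws within 0.15 rad of locked (bar along the hatch's x axis); the key released and at rest, standing on the coaster: centres within 50 mm horizontally, its underside 2 to 10 mm above the coaster's underside, leaning under 0.1 rad (all of step 1 and horizontal distance between key and coaster below 0.05 m and angle between key's own z axis and vertical below 0.1 rad and z of key in the frame of coaster between 0.002 and 0.01 m and linear speed of key below 0.02 m/s); the robot touches nothing.
It fails at once if a gripper finger or the arm touches a screw with more than 1 N (only the key may turn it) (contact force between any of the fingers, the arm and screw_a above 1 N or contact force between any of the fingers, the arm and screw_b above 1 N).
It fails at once if a bystander is moved more than 30 mm (distance of any of pill_jar, file_case, comb, lotion, soap_dish, brush_cup from where it was at the start of the episode above 0.03 m).
It also fails if it takes over 67 s, if anything falls off the work surface, if the arm or the gripper's body presses on something with over 40 N, if the wrist force passes 120 N, or if a joint passes its speed limit or range.

## Working session

There is one attempt and no reset: what is moved stays moved. The work goes in short steps, Python scripts to look and compute and a shell command to move; the robot and the scene stay as the last step left them, time stands still between calls to the robot, and variables do not carry over. Pictures are saved under pics/ and viewed, at most 10 in all, crops included, and the job is handed in when it is done.

```bash
mkdir -p pics; ls
python3 - <<'E'
from plant import bot
import cv2,numpy as np
s=bot.read_state();print(s['time'],s['position'],s['eef_rot'],s['finger_gap'])
ims=[]
for c in ("side","top"):
    p,d=bot.snapshot(c);cv2.imwrite(f'pics/{c}0.png',p[:,:,::-1]);np.save(f'{c}d.npy',d)
    m=bot.camera_model(c);print(c,np.round(m['mtx'],1).tolist(),m['dist'],np.round(m['T'],3).tolist())
    for q in ("key","key_grip","coaster","screw_a_top","hatch"):
        print(c,q,[(np.round(r['pixel']).tolist(),round(r['score'],2)) for r in bot.landmark_of(c,q)])
E
```

```text
pics
0.0 [ 0.21995623 -0.58452116  0.29114493] [[ 9.35954575e-01  3.52120489e-01 -4.40780305e-04]
 [ 3.52120688e-01 -9.35952816e-01  1.82951796e-03]
 [ 2.31661191e-04 -1.86755357e-03 -9.99998229e-01]] 0.0867744122377704
side [[573.3, 0.0, 313.4], [0.0, 573.3, 235.4], [0.0, 0.0, 1.0]] [-0.07181075  0.          0.          0.          0.        ] [[0.989, -0.105, 0.101, 0.437], [-0.146, -0.701, 0.699, -0.904], [-0.003, -0.706, -0.708, 1.065], [0.0, 0.0, 0.0, 1.0]]
side key [([285.0, 324.0], 0.83), ([236.0, 340.0], 0.83), ([296.0, 374.0], 0.74), ([384.0, 265.0], 0.71)]
side key_grip [([285.0, 311.0], 0.93), ([232.0, 323.0], 0.68), ([298.0, 354.0], 0.68)]
side coaster [([289.0, 328.0], 0.67), ([299.0, 235.0], 0.32)]
side screw_a_top [([282.0, 216.0], 0.69), ([286.0, 331.0], 0.48), ([288.0, 322.0], 0.16)]
side hatch [([296.0, 233.0], 0.88)]
top [[517.2, 0.0, 309.3], [0.0, 517.2, 248.2], [0.0, 0.0, 1.0]] [-0.13674639  0.          0.          0.          0.        ] [[0.008, -0.995, 0.101, 0.422], [-1.0, -0.009, -0.003, 0.103], [0.003, -0.101, -0.995, 1.496], [0.0, 0.0, 0.0, 1.0]]
top key [([431.0, 276.0], 0.92), ([387.0, 280.0], 0.76), ([395.0, 320.0], 0.76)]
top key_grip [([391.0, 280.0], 0.75), ([433.0, 274.0], 0.7), ([403.0, 319.0], 0.62)]
top coaster [([392.0, 280.0], 0.84)]
top screw_a_top [([275.0, 262.0], 0.58)]
top hatch [([294.0, 259.0], 0.77)]
```

View pics/top0.png

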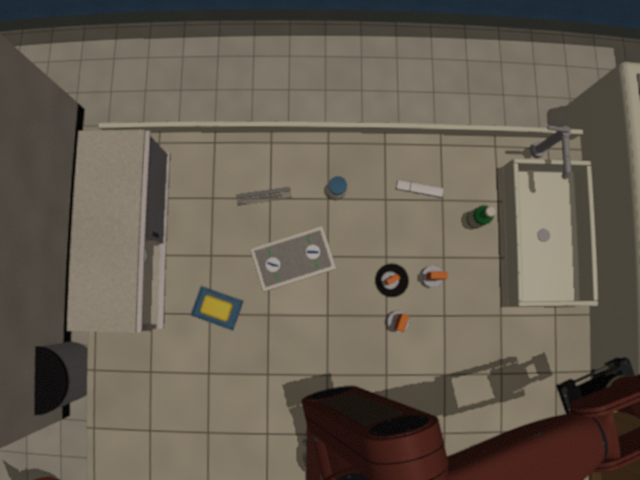

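View pics/side0.png

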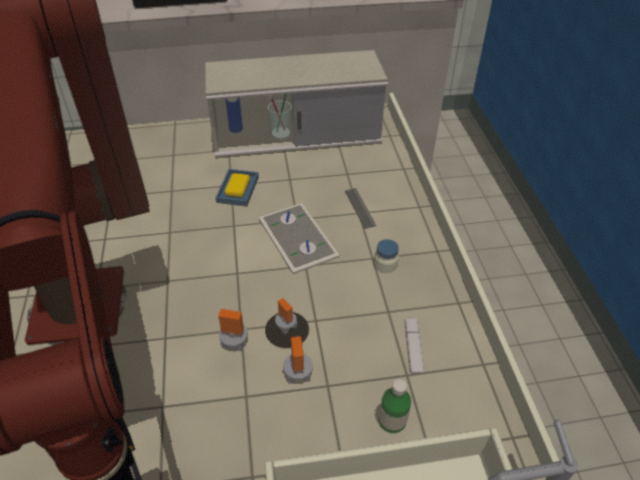

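The top view shows the hatch around (293,258) with screws at (273,264) and (312,252). The coaster and the smallest key are at (392,280), with larger look-alikes at (433,275) and (399,321). In the side view the key is at (285,315) on the coaster, and the bars are at (288,217) and (308,246).

```bash
cat > h.py <<'E'
from plant import bot
import cv2,numpy as np
M={c:bot.camera_model(c) for c in("side","top")}
def ray(c,px):
    m=M[c];u=cv2.undistortPoints(np.array([[px]],float),np.array(m['mtx']),np.array(m['dist']))[0,0]
    T=np.array(m['T']);return T[:3,3],T[:3,:3]@[u[0],u[1],1]
def plane(c,px,z):
    o,d=ray(c,px);return o+d*(z-o[2])/d[2]
def tri(p1,p2):
    (o1,d1),(o2,d2)=ray("side",p1),ray("top",p2)
    s=np.linalg.lstsq(np.c_[d1,-d2],o2-o1,rcond=None)[0]
    a,b=o1+s[0]*d1,o2+s[1]*d2;return (a+b)/2,np.linalg.norm(a-b)
def proj(c,P):
    m=M[c];T=np.linalg.inv(np.array(m['T']))
    return cv2.projectPoints(np.array(P,float).reshape(-1,1,3),cv2.Rodrigues(T[:3,:3])[0],T[:3,3],np.array(m['mtx']),np.array(m['dist']))[0][:,0]
def ortho(c,im,ctr,z,half=.1,n=390):
    # image: right = -y , up = +x  (like top view)
    g=(np.arange(n)+.5)/n*2*half-half
    Y,X=np.meshgrid(ctr[1]-g,ctr[0]-g)
    uv=proj(c,np.c_[X.ravel(),Y.ravel(),np.full(X.size,z)]).reshape(n,n,2).astype(np.float32)
    return cv2.remap(im,uv[...,0],uv[...,1],cv2.INTER_CUBIC)
E
python3 - <<'E'
from h import *
P={}
for n,a,b in(("grip",(285,311),(391,280)),("coaster",(288,328),(392,280)),("sA?",(288,217),(273,264)),("sB?",(308,246),(312,252)),("hatch",(296,233),(294,259))):
    print(n,*np.round(tri(a,b)[0],4),round(tri(a,b)[1],4)); P[n]=tri(a,b)[0]
rows=[]
im={c:cv2.imread(f'pics/{c}0.png') for c in M}
for c in M:
    rows.append(np.hstack([ortho(c,im[c],P['hatch'],.034,.1,290),ortho(c,im[c],P['grip'],.078+.005,.06,290)]))
cv2.imwrite('pics/o1.png',np.vstack(rows))
# colour segmentation
for c in M:
    f=im[c].astype(int);B,G,R=f[...,0],f[...,1],f[...,2]
    for nm,m in(("blue",(B>R+25)&(B>G+20)),("orange",(R>B+70)&(R>G+50)&(G>50))):
        k,l,st,ce=cv2.connectedComponentsWithStats(m.astype(np.uint8))
        for i in range(1,k):
            if 6<st[i,4]<700 and 150<ce[i,0]<460 and 150<ce[i,1]<400: print(c,nm,st[i],np.round(ce[i],1))
E
```

```text
grip 0.4825 -0.1306 0.054 0.005
coaster 0.4854 -0.1415 0.0047 0.0067
sA? 0.5267 0.202 0.0223 0.0046
sB? 0.5635 0.0907 0.0199 0.0069
hatch 0.5412 0.1422 0.0193 0.0033
side blue [286 211   4   9  18] [287.5 215. ]
side blue [306 240   3  11  22] [307.3 244.3]
side orange [278 298  14  22 128] [285.3 306.9]
side orange [219 309  22  24 406] [229.9 319.9]
side orange [291 336  12  34 300] [297.1 351.3]
top blue [308 251   9   2  10] [312.2 251.3]
top orange [431 272  16   7 111] [438.4 275. ]
top orange [386 275  14   9  68] [392.6 278.9]
top orange [397 315  12  17 123] [402.4 322.4]
```

View pics/o1.png

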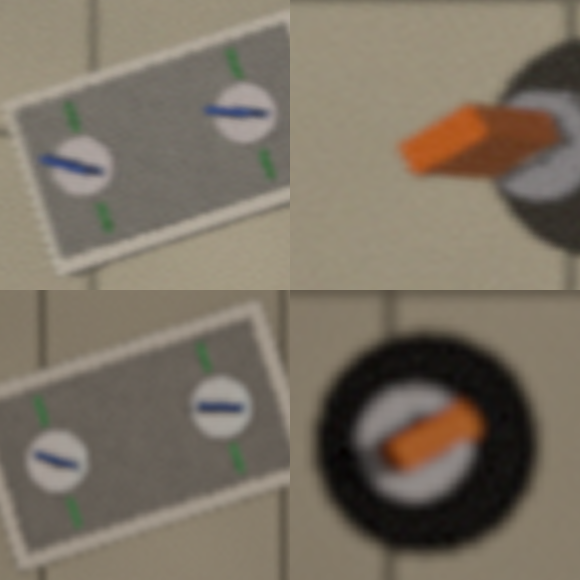

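The crops show each bar against the hatch (yaw about 18°): left bar at about 77° and right bar at about 90°. The key handle runs along about 118°. Next I'll refine these numbers.

```bash
cat >> h.py <<'E'
def seg(c,im,ctr,z,half,maskf,n=400,near=None):
    o=ortho(c,im,ctr,z,half,n).astype(int);m=maskf(o[...,0],o[...,1],o[...,2]).astype(np.uint8)
    k,l,st,ce=cv2.connectedComponentsWithStats(m)
    if k<2:return None
    i=1+np.argmax(st[1:,4]);s=2*half/n
    pts=np.argwhere(l==i).astype(np.float32)
    xy=np.c_[ctr[0]+half-(pts[:,0]+.5)*s,ctr[1]+half-(pts[:,1]+.5)*s]
    r=cv2.minAreaRect(xy.astype(np.float32)*1000)
    h=cv2.convexHull(xy.astype(np.float32)*1000);e=cv2.minEnclosingCircle(h)
    w,v=np.linalg.eigh(np.cov(xy.T));a=np.degrees(np.arctan2(v[1,1],v[0,1]))%180
    return dict(c=np.round(xy.mean(0),4).tolist(),ang=round(a,1),rectc=np.round(r[0],1).tolist(),size=np.round(r[1],1).tolist(),circ=(np.round(e[0],1).tolist(),round(e[1],1)))
E
python3 - <<'E'
from h import *
im={c:cv2.imread(f'pics/{c}0.png') for c in M}
blue=lambda B,G,R:(B>R+12)&(B>G+8)
oran=lambda B,G,R:(R>B+60)&(R>G+45)
black=lambda B,G,R:(np.maximum(R,np.maximum(G,B))<75)|(R>B+40)
white=lambda B,G,R:(np.minimum(R,np.minimum(G,B))>135)
for c in M:
    print(c)
    t=lambda n,r:print(' ',n,r)
    for nm,p in(("L",(.53,.20)),("R",(.566,.087))):
        t('bar'+nm,seg(c,im[c],p,.034,.024,blue))
        t('disc'+nm,seg(c,im[c],p,.019,.03,white))
    bright=(lambda B,G,R:(R>B+60)&(R>G+45)&(R>(170 if c=='side' else 150)))
    t('handle',seg(c,im[c],(.484,-.131),.083,.03,oran)); t('handlebright',seg(c,im[c],(.484,-.131),.083,.03,bright))
    t('coaster',seg(c,im[c],(.485,-.14),.005,.07,lambda B,G,R:np.maximum(R,np.maximum(G,B))<80))
a=ortho('top',im['top'],(.53,.20),.034,.024,200);o=ortho('side',im['side'],(.484,-.131),.083,.03,200)
print(a[100,100],a[20,100],o[100,100])
E
```

```text
side
  barL {'c': [0.527400016784668, 0.1965000033378601], 'ang': np.float64(76.1), 'rectc': [527.3, 195.7], 'size': [40.8, 8.7], 'circ': ([526.7, 195.8], 20.4)}
  discL {'c': [0.5281000137329102, 0.19990000128746033], 'ang': np.float64(168.7), 'rectc': [528.0, 200.3], 'size': [37.8, 39.9], 'circ': ([527.7, 201.2], 20.4)}
  barR {'c': [0.564300000667572, 0.08290000259876251], 'ang': np.float64(86.6), 'rectc': [564.2, 82.4], 'size': [39.0, 7.6], 'circ': ([563.5, 82.4], 19.5)}
  discR {'c': [0.5648000240325928, 0.08649999648332596], 'ang': np.float64(175.0), 'rectc': [564.9, 86.6], 'size': [39.5, 40.3], 'circ': ([564.5, 87.3], 20.9)}
  handle {'c': [0.48510000109672546, -0.13840000331401825], 'ang': np.float64(113.5), 'rectc': [485.9, -139.6], 'size': [20.5, 47.4], 'circ': ([487.0, -139.0], 23.8)}
  handlebright {'c': [0.48500001430511475, -0.13349999487400055], 'ang': np.float64(118.9), 'rectc': [485.0, -133.2], 'size': [12.6, 32.5], 'circ': ([484.3, -133.5], 16.4)}
  coaster {'c': [0.4828000068664551, -0.15029999613761902], 'ang': np.float64(6.8), 'rectc': [485.2, -147.2], 'size': [9
[... 526 characters left out ...]
 discR {'c': [0.5619999766349792, 0.08820000290870667], 'ang': np.float64(1.6), 'rectc': [562.0, 88.4], 'size': [38.8, 35.9], 'circ': ([561.7, 89.3], 19.8)}
  handle {'c': [0.4821000099182129, -0.13040000200271606], 'ang': np.float64(116.9), 'rectc': [482.1, -130.0], 'size': [16.5, 39.8], 'circ': ([481.3, -130.4], 20.0)}
  handlebright {'c': [0.4812999963760376, -0.13120000064373016], 'ang': np.float64(119.9), 'rectc': [481.3, -131.4], 'size': [12.8, 31.3], 'circ': ([482.0, -130.9], 15.7)}
  coaster {'c': [0.48179998993873596, -0.1404999941587448], 'ang': np.float64(130.3), 'rectc': [482.6, -139.7], 'size': [96.3, 96.8], 'circ': ([481.7, -139.0], 49.7)}
[149 155 162] [85 93 99] [ 34  90 180]
```

```bash
cat > g.py <<'E'
import sys,numpy as np
from scipy.spatial.transform import Rotation as R
from plant import bot
# g.py x y z yaw : fractions for tool-down pose
x,y,z,a=map(float,sys.argv[1:5]);s=bot.read_state()
Rc=np.array(s['eef_rot']);a=np.radians(a);Rt=np.array([[np.cos(a),np.sin(a),0],[np.sin(a),-np.cos(a),0],[0,0,-1]])
d=Rc.T@(np.array([x,y,z])-s['position']);v=R.from_matrix(Rc.T@Rt).as_rotvec()
print('t',round(s['time'],2),'pos',np.round(s['position'],4),'yaw',round(np.degrees(np.arctan2(Rc[1,0],Rc[0,0])),1),'gap',round(s['finger_gap'],4),'F',np.round(s['ft_force'],1),np.round(s['torque'],2),'q6',np.round(s['joint_positions'][5]))
print('shift',np.round(d/.6,4),'turn',np.round(v/np.pi,4))
E
python3 g.py .483 -.132 .24 119
python3 - <<'E'
from h import *
d=np.load('topd.npy')
for n,u,v in(("key",392,279),("k2",402,322),("k3",438,275),("pill",338,187),("lot",484,214)):
    w=d[v-8:v+9,u-8:u+9];vv,uu=np.unravel_index(np.argmin(np.where(w>0,w,9)),w.shape);vv+=v-8;uu+=u-8
    o,r=ray('top',(uu,vv));print(n,np.round(o+r*d[vv,uu],3))
E
```

```text
t 0.6 pos [ 0.22   -0.585   0.2922] yaw 20.6 gap 0.0872 F [-0.5 -0.3 -0.1] [-0.01 -0.02  0.  ] q6 -7.0
shift [ 0.676  -0.5523  0.0871] turn [ 0.      0.     -0.5466]
key [ 0.476 -0.131  0.088]
k2 [ 0.352 -0.149  0.107]
k3 [ 0.487 -0.234  0.108]
pill [0.731 0.036 0.071]
lot [ 0.666 -0.393  0.146]
```

```bash
R='[[0.676,-0.552,0.087],[0,0,-0.547],-0.3]'; python3 -m pendant '[[[0.676,-0.552,0.087],[0,0,-0.547],-0.3],[[0.676,-0.552,0.087],[0,0,-0.547],-0.3],[[0.676,-0.552,0.087],[0,0,-0.547],-0.3],[[0.676,-0.552,0.087],[0,0,-0.547],-0.3],[[0.676,-0.552,0.087],[0,0,-0.547],-0.3],[[0.676,-0.552,0.087],[0,0,-0.547],-0.3],[[0.676,-0.552,0.087],[0,0,-0.547],-0.3],[[0.676,-0.552,0.087],[0,0,-0.547],-0.3],[[0.676,-0.552,0.087],[0,0,-0.547],-0.3],[[0.676,-0.552,0.087],[0,0,-0.547],-0.3],[[0.676,-0.552,0.087],[0,0,-0.547],-0.3],[[0.676,-0.552,0.087],[0,0,-0.547],-0.3]]'; python3 g.py .483 -.132 .118 119
```

```text
time: 2.1
position: [0.4827, -0.1333, 0.2402]
eef_rot: [[-0.483, 0.876, 0.0], [0.876, 0.483, -0.0], [-0.0, -0.0, -1.0]]
ft_force: [-0.9, 1.0, -0.3]
finger_gap: 0.0566
gripper_force: 0.0
t 2.1 pos [ 0.4827 -0.1333  0.2402] yaw 118.9 gap 0.0566 F [-0.9  1.  -0.3] [-0.04 -0.13 -0.  ] q6 -53.0
shift [0.0018 0.0015 0.2037] turn [-0.      0.0001 -0.0007]
```

Descend, look, then grip.

```bash
python3 -m pendant '[[[0.002,0.001,0.1],[0,0,0],-0.3],[[0.002,0.001,0.17],[0,0,0],-0.3],[[0.002,0.001,0.204],[0,0,0],-0.3],[[0.002,0.001,0.204],[0,0,0],-0.3]]'
python3 - <<'E'
from h import *
o=[]
for c in M:
    p,_=bot.snapshot(c);o.append(ortho(c,p[:,:,::-1].copy(),(.483,-.132),.07,.09,390))
cv2.imwrite('pics/g1.png',np.hstack(o))
E
```

```text
time: 2.6
position: [0.4814, -0.1312, 0.116]
eef_rot: [[-0.484, 0.875, -0.004], [0.875, 0.484, 0.002], [0.003, -0.002, -1.0]]
ft_force: [-0.3, -0.1, 0.1]
finger_gap: 0.057
gripper_force: 0.0
```

View pics/g1.png

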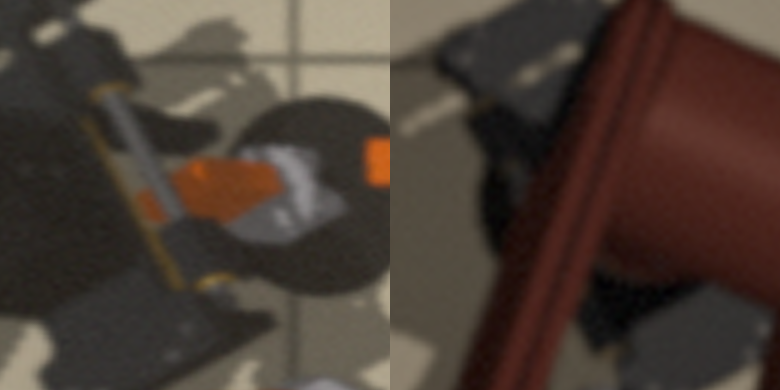

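The side view (left half) shows the orange handle at about (215,190), between the two fingers. I'll grip it and lift.

```bash
python3 -m pendant '[[[0,0,0],[0,0,0],1],[[0,0,0],[0,0,0],1],[[0,0,0],[0,0,0],1],[[0,0,0],[0,0,0],1],[[0,0,0],[0,0,0],1],[[0,0,0],[0,0,0],1],[[0,0,0],[0,0,0],1],[[0,0,0],[0,0,0],1]]' 35; python3 -m pendant '[[[0,0,-0.05],[0,0,0],1],[[0,0,-0.12],[0,0,0],1],[[0,0,-0.12],[0,0,0],1],[[0,0,-0.12],[0,0,0],1]]'; python3 g.py .563 .088 .22 88
```

```text
time: 3.7
position: [0.4831, -0.1308, 0.1177]
eef_rot: [[-0.486, 0.874, 0.0], [0.874, 0.486, 0.0], [-0.0, 0.0, -1.0]]
ft_force: [0.2, 0.6, 0.5]
finger_gap: 0.0156
gripper_force: 35.0
time: 4.2
position: [0.4823, -0.1306, 0.1886]
eef_rot: [[-0.486, 0.874, -0.001], [0.874, 0.486, 0.001], [0.001, -0.001, -1.0]]
ft_force: [-0.5, -0.1, -2.0]
finger_gap: 0.0155
gripper_force: 35.0
t 4.2 pos [ 0.4823 -0.1306  0.1886] yaw 119.1 gap 0.0155 F [-0.5 -0.1 -2. ] [ 0.05 -0.16  0.02] q6 -53.0
shift [ 0.2532  0.2945 -0.0522] turn [-0.0004 -0.0003  0.1726]
```

```bash
python3 -m pendant '[[[0.06,0.08,0],[0,0,0.05],1],[[0.13,0.16,0],[0,0,0.1],1],[[0.2,0.24,0],[0,0,0.15],1],[[0.253,0.295,0],[0,0,0.173],1],[[0.253,0.295,0],[0,0,0.173],1],[[0.253,0.295,0.02],[0,0,0.173],1],[[0.253,0.295,0.03],[0,0,0.173],1],[[0.253,0.295,0.03],[0,0,0.173],1],[[0.253,0.295,0.03],[0,0,0.173],1]]'
python3 - <<'E'
from h import *
o=[]
for c in M:
    p,_=bot.snapshot(c);o.append(ortho(c,p[:,:,::-1].copy(),(.563,.088),.055,.07,390))
cv2.imwrite('pics/s1.png',np.hstack(o))
E
python3 g.py .563 .088 .132 88
```

```text
time: 5.32
position: [0.564, 0.0871, 0.1717]
eef_rot: [[0.037, 0.999, 0.0], [0.999, -0.037, 0.0], [0.0, 0.0, -1.0]]
ft_force: [0.5, -0.7, -1.7]
finger_gap: 0.0156
gripper_force: 35.0
t 5.42 pos [0.5642 0.0874 0.1721] yaw 87.9 gap 0.0158 F [ 0.7 -0.  -2.3] [ 0.04 -0.12 -0.01] q6 3.0
shift [ 0.001  -0.0021  0.0668] turn [ 0.0003 -0.     -0.0006]
```

View pics/s1.png

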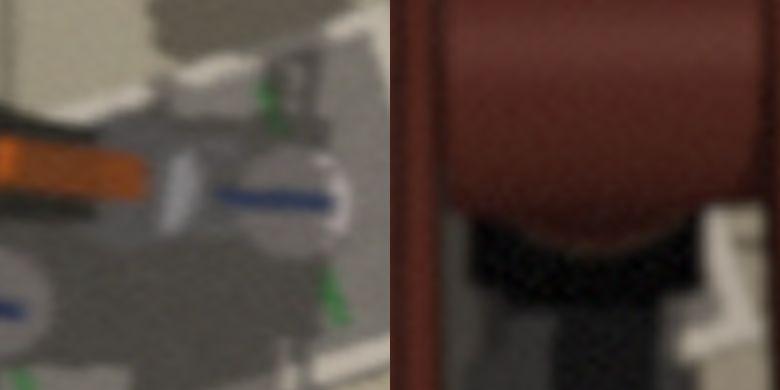

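```bash
cat > chk.py <<'E'
from h import *
# side cam: orange end face midline x (on vertical plane y) vs blue bar
def chk(sx,sy,im,yoff=-.018):
    p0=proj('side',[(sx,sy+yoff,.1)])[0]
    f=im.astype(int);m=((f[...,0]>f[...,2]+60)&(f[...,0]>f[...,1]+45)).astype(np.uint8)
    k,l,st,ce=cv2.connectedComponentsWithStats(m)
    i=min((i for i in range(1,k) if st[i,4]>30),key=lambda i:np.hypot(*(ce[i]-p0)))
    print('orange',st[i],np.round(ce[i],1))
    for v in sorted(set(np.where(l==i)[0])):
        u=np.where(l[v]==i)[0]
        P=[]
        for q in(u.min()-.5,u.max()+.5):
            o,r=ray('side',(q,v));P.append(o+r*(sy+yoff-o[1])/r[1])
        print(v,np.round(P[0][[0,2]],4),np.round(P[1][[0,2]],4),'mid',round((P[0][0]+P[1][0])/2,4))
    print('bar',seg('side',im[:,:,::-1].copy(),(sx,sy),.034,.03,lambda B,G,R:(B>R+12)&(B>G+8)))
if __name__=='__main__':
    import sys
    chk(float(sys.argv[1]),float(sys.argv[2]),bot.snapshot('side')[0])
E
python3 chk.py .563 .088
```

```text
orange [305 211   6  21  94] [307.3 221.3]
211 [0.5572 0.1605] [0.5665 0.1592] mid 0.5618
212 [0.5595 0.157 ] [0.5665 0.156 ] mid 0.563
213 [0.5594 0.1538] [0.5665 0.1529] mid 0.5629
214 [0.557 0.151] [0.5688 0.1493] mid 0.5629
215 [0.557  0.1478] [0.5688 0.1461] mid 0.5629
216 [0.5593 0.1442] [0.5688 0.1429] mid 0.564
217 [0.5569 0.1414] [0.5687 0.1397] mid 0.5628
218 [0.5568 0.1381] [0.5687 0.1365] mid 0.5628
219 [0.5568 0.1349] [0.5711 0.1329] mid 0.5639
220 [0.5591 0.1313] [0.5687 0.13  ] mid 0.5639
221 [0.5591 0.1281] [0.5686 0.1267] mid 0.5639
222 [0.5591 0.1248] [0.5686 0.1234] mid 0.5638
223 [0.559  0.1215] [0.571  0.1198] mid 0.565
224 [0.559  0.1182] [0.5662 0.1172] mid 0.5626
225 [0.5565 0.1153] [0.5685 0.1135] mid 0.5625
226 [0.5565 0.112 ] [0.5685 0.1102] mid 0.5625
227 [0.5564 0.1086] [0.5685 0.1069] mid 0.5625
228 [0.5564 0.1053] [0.5709 0.1032] mid 0.5636
229 [0.5588 0.1016] [0.5709 0.0998] mid 0.5648
230 [0.5587 0.0982] [0.5708 0.0965] mid 0.5648
231 [0.5587 0.0949] [0.566  0.0938] mid 0.5623
bar {'c': [0.5638999938964844, 0.0786999985575676], 'ang': np.float64(86.7), 'rectc': [563.9, 79.1], 'size': [42.1, 7.0], 'circ': ([564.4, 79.1], 21.1)}
```

The key midline (x≈0.563) lines up with the bar (x≈0.564), so I'll lower it.

```bash
python3 -m pendant '[[[0.001,0,0.025],[0,0,0],1],[[0.001,0,0.04],[0,0,0],1],[[0.001,0,0.05],[0,0,0],1],[[0.001,0,0.058],[0,0,0],1],[[0.001,0,0.064],[0,0,0],1],[[0.001,0,0.066],[0,0,0],1],[[0.001,0,0.066],[0,0,0],1]]'; python3 g.py .565 .088 .132 18
```

```text
time: 6.35
position: [0.5641, 0.0885, 0.1322]
eef_rot: [[0.036, 0.999, 0.0], [0.999, -0.036, 0.0], [0.0, 0.0, -1.0]]
ft_force: [0.2, -0.0, -1.5]
finger_gap: 0.0157
gripper_force: 35.0
t 6.35 pos [0.5641 0.0885 0.1322] yaw 87.9 gap 0.0157 F [ 0.2 -0.  -1.5] [ 0.02 -0.08  0.01] q6 3.0
shift [-0.0007  0.0016  0.0003] turn [ 1.000e-04 -1.000e-04  3.885e-01]
```

```bash
python3 -m pendant '[[[0,0,0],[0,0,0.05],1],[[0,0,0],[0,0,0.1],1],[[0,0,0],[0,0,0.15],1],[[0,0,0],[0,0,0.2],1],[[0,0,0],[0,0,0.25],1],[[0,0,0],[0,0,0.3],1],[[0,0,0],[0,0,0.34],1],[[0,0,0],[0,0,0.37],1],[[0,0,0],[0,0,0.388],1],[[0,0,0],[0,0,0.388],1]]'; python3 g.py .565 .088 .132 16
python3 -m pendant '[[[0,0,0],[0,0,0.01],1],[[0,0,0],[0,0,0.01],1]]'; python3 g.py .565 .088 .132 16;python3 -m pendant '[[[0,0,0],[0,0,0.01],1],[[0,0,0],[0,0,0.01],1]]'; python3 g.py .565 .088 .132 16
```

```text
time: 7.6
position: [0.564, 0.0887, 0.1323]
eef_rot: [[0.95, 0.311, 0.0], [0.311, -0.95, 0.0], [0.0, -0.0, -1.0]]
ft_force: [-0.9, 1.4, -1.2]
finger_gap: 0.0156
gripper_force: 35.0
t 7.6 pos [0.564  0.0887 0.1323] yaw 18.1 gap 0.0156 F [-0.9  1.4 -1.2] [0.28 0.12 0.05] q6 73.0
shift [0.0013 0.0016 0.0005] turn [-0.0001 -0.0001  0.0118]
time: 7.85
position: [0.564, 0.0886, 0.1322]
eef_rot: [[0.96, 0.281, 0.0], [0.281, -0.96, 0.0], [0.0, -0.0, -1.0]]
ft_force: [-0.8, 1.0, -1.1]
finger_gap: 0.0159
gripper_force: 35.0
t 7.85 pos [0.564  0.0886 0.1322] yaw 16.3 gap 0.0159 F [-0.8  1.  -1.1] [ 0.36  0.19 -0.04] q6 75.0
shift [0.0013 0.0015 0.0004] turn [-0.0001 -0.0001  0.0016]
time: 8.1
position: [0.564, 0.0886, 0.1322]
eef_rot: [[0.968, 0.25, 0.0], [0.25, -0.968, 0.0], [0.0, -0.0, -1.0]]
ft_force: [-1.4, 2.0, -1.1]
finger_gap: 0.0157
gripper_force: 35.0
t 8.1 pos [0.564  0.0886 0.1322] yaw 14.5 gap 0.0157 F [-1.4  2.  -1.1] [0.52 0.23 0.03] q6 77.0
shift [0.0013 0.0014 0.0003] turn [-0.0001 -0.0001 -0.0085]
```

```bash
for i in 1 2; do python3 -m pendant '[[[0,0,0],[0,0,0.01],1],[[0,0,0],[0,0,0.01],1]]' >/dev/null; python3 g.py .565 .088 .132 16|head -1; done; python3 -m pendant '[[[0,0,0],[0,0,0.01],1],[[0,0,0],[0,0,0.01],1]]' >/dev/null; python3 g.py .565 .088 .132 16|head -1
```

```text
t 8.35 pos [0.564  0.0885 0.1321] yaw 12.7 gap 0.0157 F [-0.9  2.7 -0.7] [0.55 0.19 0.05] q6 78.0
t 8.6 pos [0.564  0.0887 0.1321] yaw 10.9 gap 0.0158 F [-1.2  3.5  0.1] [0.86 0.24 0.15] q6 80.0
t 8.85 pos [0.564  0.0886 0.1321] yaw 9.1 gap 0.0157 F [-1.3  4.1  0.7] [0.93 0.15 0.42] q6 82.0
```

At yaw 9° the torque rises to 0.42 N m, so the screw is at its stop. I'll back off within the play and lift, then look.

```bash
python3 -m pendant '[[[0,0,0],[0,0,-0.03],1],[[0,0,0],[0,0,-0.035],1],[[0,0,-0.02],[0,0,-0.035],1],[[0,0,-0.05],[0,0,-0.035],1],[[0,0,-0.066],[0,0,-0.035],1],[[0,0,-0.066],[0,0,-0.035],1]]'; python3 g.py .5275 .202 .172 75.5
```

```text
time: 9.6
position: [0.565, 0.0884, 0.1735]
eef_rot: [[0.964, 0.265, 0.003], [0.265, -0.964, -0.0], [0.003, 0.001, -1.0]]
ft_force: [0.3, -0.1, -1.5]
finger_gap: 0.0158
gripper_force: 35.0
t 9.6 pos [0.565  0.0884 0.1735] yaw 15.4 gap 0.0158 F [ 0.3 -0.1 -1.5] [0.01 0.02 0.  ] q6 76.0
shift [-0.01   -0.1992  0.0023] turn [ 0.0008 -0.0008 -0.334 ]
```

```bash
python3 -m pendant '[[[-0.01,-0.1,0],[0,0,-0.06],1],[[-0.01,-0.199,0],[0,0,-0.12],1],[[-0.01,-0.199,0.002],[0,0,-0.18],1],[[-0.01,-0.199,0.002],[0,0,-0.24],1],[[-0.01,-0.199,0.002],[0,0,-0.3],1],[[-0.01,-0.199,0.002],[0,0,-0.334],1],[[-0.01,-0.199,0.002],[0,0,-0.334],1],[[-0.01,-0.199,0.002],[0,0,-0.334],1]]' >/dev/null; python3 chk.py .528 .202 | grep -E "bar|orange|mid" | awk 'NR%3==1||/bar/'
python3 - <<'E'
from h import *
p,_=bot.snapshot('side');cv2.imwrite('pics/s2.png',cv2.resize(p[170:290,230:380,::-1],None,fx=5,fy=5,interpolation=cv2.INTER_CUBIC)[:600,:800])
im=p[:,:,::-1].copy();print(seg('side',im,(.563,.088),.034,.024,lambda B,G,R:(B>R+12)&(B>G+8)))
E
python3 g.py .528 .202 .132 75.5
```

```text
orange [283 182   6  20  69] [285.3 192.3]
184 [0.5227 0.1519] [0.5276 0.1513] mid 0.5251
187 [0.5198 0.1426] [0.5298 0.1414] mid 0.5248
190 [0.5169 0.1332] [0.5294 0.1316] mid 0.5232
193 [0.5165 0.1234] [0.5291 0.1218] mid 0.5228
196 [0.5187 0.1132] [0.5262 0.1122] mid 0.5224
199 [0.5183 0.1031] [0.5284 0.1018] mid 0.5233
bar {'c': [0.5263000130653381, 0.19120000302791595], 'ang': np.float64(76.9), 'rectc': [526.2, 190.8], 'size': [36.7, 7.7], 'circ': ([525.9, 190.9], 18.4)}
{'c': [0.5644000172615051, 0.08110000193119049], 'ang': np.float64(25.7), 'rectc': [564.4, 81.2], 'size': [35.5, 17.7], 'circ': ([564.6, 80.6], 18.5)}
t 10.7 pos [0.5264 0.2019 0.1703] yaw 75.4 gap 0.0157 F [-0.4  0.9 -2.1] [ 0.01 -0.09  0.04] q6 28.0
shift [0.0008 0.0025 0.0639] turn [-0.      0.     -0.0004]
```

View pics/s2.png

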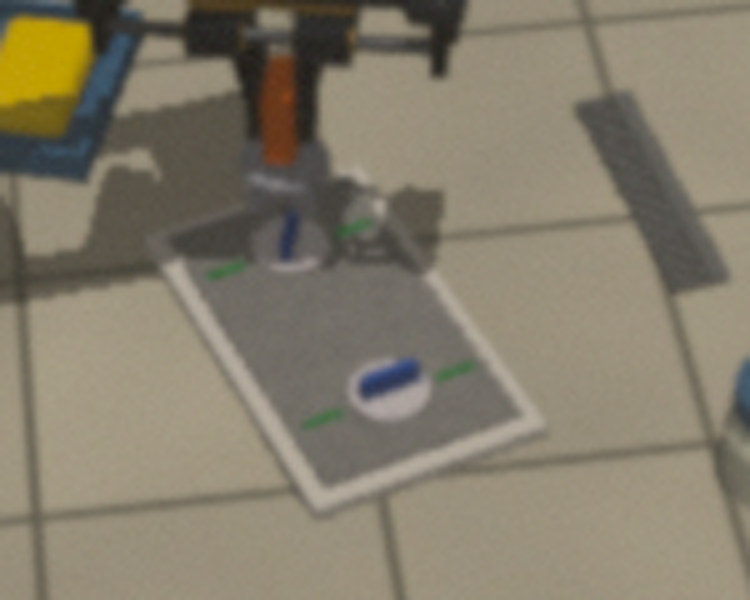

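The near screw (crop pixel (390,380)) is now in line with its green strokes, and the key hangs over the far bar. I'll lower it.

```bash
python3 -m pendant '[[[0,0.001,0.025],[0,0,0],1],[[0,0.001,0.04],[0,0,0],1],[[0,0.001,0.05],[0,0,0],1],[[0,0.001,0.058],[0,0,0],1],[[0,0.001,0.063],[0,0,0],1],[[0,0.001,0.063],[0,0,0],1]]'>/dev/null; python3 g.py .528 .202 .132 18
```

```text
t 11.45 pos [0.527  0.2018 0.1325] yaw 75.5 gap 0.0156 F [ 1.1  0.5 -1.6] [ 0.   -0.08 -0.  ] q6 27.0
shift [0.0007 0.0015 0.0009] turn [-0.      0.      0.3195]
```

```bash
python3 -m pendant '[[[0,0,0],[0,0,0.05],1],[[0,0,0],[0,0,0.1],1],[[0,0,0],[0,0,0.15],1],[[0,0,0],[0,0,0.2],1],[[0,0,0],[0,0,0.25],1],[[0,0,0],[0,0,0.3],1],[[0,0,0],[0,0,0.33],1],[[0,0,0],[0,0,0.345],1],[[0,0,0],[0,0,0.345],1]]' >/dev/null; python3 g.py .528 .202 .132 10
python3 -m pendant '[[[0,0,0],[0,0,0.012],1],[[0,0,0],[0,0,0.012],1]]' >/dev/null; python3 g.py .528 .202 .132 10;python3 -m pendant '[[[0,0,0],[0,0,0.01],1],[[0,0,0],[0,0,0.01],1]]' >/dev/null; python3 g.py .528 .202 .132 10
```

```text
t 12.57 pos [0.5266 0.2022 0.1327] yaw 13.5 gap 0.0156 F [-2.2  1.6 -1.3] [0.43 0.49 0.08] q6 90.0
shift [0.0022 0.0009 0.0012] turn [-0.0002  0.0002  0.0192]
t 12.82 pos [0.5265 0.2025 0.1327] yaw 11.3 gap 0.0158 F [-3.8  3.5 -1.1] [0.85 0.82 0.12] q6 92.0
shift [0.0022 0.0012 0.0012] turn [-0.0004  0.0003  0.0074]
t 13.07 pos [0.5265 0.2025 0.1327] yaw 9.6 gap 0.0158 F [-3.9  3.7 -0.3] [0.97 0.84 0.32] q6 93.0
shift [0.0023 0.0013 0.0012] turn [-0.0004  0.0003 -0.0024]
```

```bash
python3 -m pendant '[[[0,0,0],[0,0,0.008],1],[[0,0,0],[0,0,0.008],1],[[0,0,0],[0,0,-0.02],1],[[0,0,0],[0,0,-0.028],1],[[0,0,-0.02],[0,0,-0.028],1],[[0,0,-0.05],[0,0,-0.028],1],[[0,0,-0.09],[0,0,-0.028],1],[[0,0,-0.09],[0,0,-0.028],1],[[0,0,-0.09],[0,0,-0.028],1]]'>/dev/null; python3 g.py .484 -.139 .185 119
```

```text
t 14.2 pos [0.5272 0.2016 0.1869] yaw 14.5 gap 0.0161 F [-0.2 -0.8 -2.6] [0.02 0.03 0.02] q6 88.0
shift [-0.2116  0.5317  0.0031] turn [ 3.000e-04 -1.000e-04 -5.807e-01]
```

```bash
python3 -m pendant '[[[-0.02,0.05,0],[0,0,-0.05],1],[[-0.04,0.1,0],[0,0,-0.1],1],[[-0.06,0.16,0],[0,0,-0.15],1],[[-0.09,0.22,0],[0,0,-0.2],1],[[-0.11,0.28,0],[0,0,-0.25],1],[[-0.135,0.34,0],[0,0,-0.3],1],[[-0.16,0.4,0],[0,0,-0.36],1],[[-0.18,0.46,0.003],[0,0,-0.42],1],[[-0.2,0.5,0.003],[0,0,-0.48],1],[[-0.212,0.532,0.003],[0,0,-0.54],1],[[-0.212,0.532,0.003],[0,0,-0.581],1],[[-0.212,0.532,0.003],[0,0,-0.581],1]]'>/dev/null
python3 - <<'E'
from h import *
p,_=bot.snapshot('side');q,_=bot.snapshot('top')
a=cv2.resize(p[180:380,200:400,::-1],(400,400),interpolation=cv2.INTER_CUBIC)
b=cv2.resize(q[200:340,240:380,::-1],(400,400),interpolation=cv2.INTER_CUBIC)
cv2.imwrite('pics/p1.png',np.hstack([a,b]))
E
python3 g.py .484 -.139 .1185 119
```

```text
t 15.8 pos [ 0.4834 -0.1388  0.1841] yaw 118.9 gap 0.0159 F [ 0.8  0.8 -2.6] [ 0.06 -0.11 -0.05] q6 -54.0
shift [-0.0009  0.0008  0.1094] turn [-0.0002 -0.0003 -0.0004]
```

View pics/p1.png

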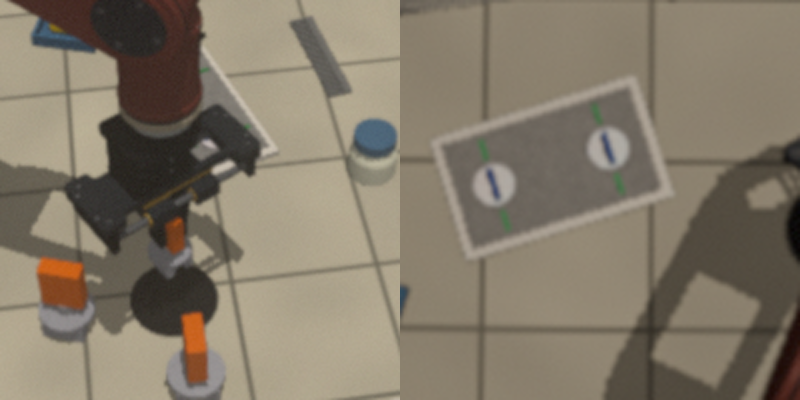

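In the right half both bars, at (494,185) and (608,148), line up with the green strokes. In the left half the key hangs over the coaster. I'll lower it and release.

```bash
python3 -m pendant '[[[0,0,0.05],[0,0,0],1],[[0,0,0.09],[0,0,0],1],[[0,0,0.104],[0,0,0],1],[[0,0,0.108],[0,0,0],1],[[0,0,0.109],[0,0,0],1],[[0,0,0.109],[0,0,0],1]]'>/dev/null; python3 g.py .484 -.139 .1175 119
```

```text
t 16.55 pos [ 0.4844 -0.1393  0.1204] yaw 119.1 gap 0.0158 F [ 0.2  0.2 -1.5] [ 0.01 -0.1  -0.03] q6 -54.0
shift [ 0.0008 -0.0004  0.0048] turn [0.0003 0.0004 0.0004]
```

```bash
python3 -m pendant '[[[0,0,0.003],[0,0,0],1],[[0,0,0.005],[0,0,0],1],[[0,0,0.005],[0,0,0],1]]'>/dev/null; python3 g.py .484 -.139 .1175 119
```

```text
t 16.93 pos [ 0.4843 -0.1392  0.1176] yaw 119.1 gap 0.0156 F [-2.1  1.3  6.1] [0.16 0.36 0.01] q6 -54.0
shift [ 0.0006 -0.0003  0.0001] turn [0.0002 0.0002 0.0004]
```

Contact (6 N). Release partly open, then rise.

```bash
python3 -m pendant '[[[0,0,0],[0,0,0],0.3],[[0,0,0],[0,0,0],-0.3],[[0,0,0],[0,0,0],-0.3],[[0,0,0],[0,0,0],-0.3],[[0,0,0],[0,0,0],-0.3],[[0,0,0],[0,0,0],-0.3]]'; python3 -m pendant '[[[0,0,-0.03],[0,0,0],-0.3],[[0,0,-0.1],[0,0,0],-0.3],[[0,0,-0.2],[0,0,0],-0.3],[[-0.1,-0.1,-0.25],[0,0,0],-0.3],[[-0.1,-0.2,-0.25],[0,0,0],-0.3],[[-0.1,-0.3,-0.25],[0,0,0],-0.3],[[-0.1,-0.3,-0.25],[0,0,0],-0.3],[[-0.1,-0.3,-0.25],[0,0,0],-0.3]]'
python3 - <<'E'
from h import *
p,_=bot.snapshot('side');q,_=bot.snapshot('top')
a=cv2.resize(p[200:400,200:400,::-1],(400,400),interpolation=cv2.INTER_CUBIC)
b=cv2.resize(q[200:400,240:440,::-1],(400,400),interpolation=cv2.INTER_CUBIC)
cv2.imwrite('pics/e1.png',np.hstack([a,b]))
E
```

```text
time: 17.68
position: [0.4838, -0.1391, 0.1164]
eef_rot: [[-0.486, 0.874, -0.0], [0.874, 0.486, 0.0], [0.0, -0.0, -1.0]]
ft_force: [0.3, -1.0, 0.8]
finger_gap: 0.056
gripper_force: 0.0
time: 18.68
position: [0.3554, -0.2795, 0.2675]
eef_rot: [[-0.484, 0.875, 0.002], [0.875, 0.484, -0.001], [-0.002, 0.001, -1.0]]
ft_force: [-0.3, -0.2, 0.5]
finger_gap: 0.0565
gripper_force: 0.0
```

View pics/e1.png

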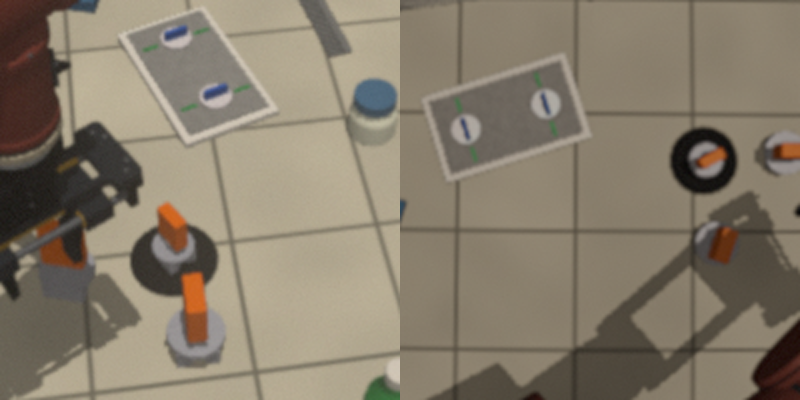

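The key stands upright near the centre of the coaster (right half, (705,160)). Both bars are locked, and the gripper is high and clear at z=0.27. I'll hand in.

```bash
python3 -c "
from plant import bot
print(bot.close_job())"
```

```text
the job is handed in; nothing more can be done
None
```

I turned both screws to their locked stops with the key, stood the key upright on the coaster and released it, and handed the job in at about 19 s; the judge's verdict was not shown.

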